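Turn the honey carousel to the jar on offer

TASK

On the market stall, turn the honey carousel by gently pushing its wooden rim with the fingertips until the jar with the yellow lid stands squarely behind the price card, facing the customers, and leave it at rest there. Do not push, lift or tip any of the jars: all five must ride round standing in their places on the tray.

Things in the scene. Friction and masses are not known exactly. Their poses are not given: they have to be found in the camera images.
- stand: Fixed dark steel foot of the carousel, 210 mm across, screwed to the counter. Origin: on the counter surface, on the tray's turning axis. Its +x axis points from the turning axis to the front, where the price card stands, roughly away from the robot; this heading differs from start to start (up to 0.5 rad either way). It never moves
- price_card (a point): White price card in a holder fixed to the foot at the front; it does not turn with the tray. 84 mm wide, leaning a little towards the axis; its foot is 205 mm from the axis. The point: middle of its top edge, 67 mm above the counter, 187 mm from the axis
- tray: Turning tray: round wooden board 340 mm across, 16 mm thick. Origin: centre of its underside, on the axis, 28 mm above the counter; upper face 44 mm above the counter. It turns about its vertical z either way without end, with a steady friction of about 0.1 N m (under 1 N at the rim), and stays where it is left. Jars stand at 0, 72, 144, 216, 288 degrees counter-clockwise from its +x axis
- rim_opening (a point): One of five finger openings in the tray's rim (darker wood, 34 mm high, top 78 mm above the counter, 160 to 170 mm from the axis). Each is 58 mm wide; a fingertip let down into it pushes on the end of a rim piece. Openings lie at 36, 108, 180, 252, 324 degrees counter-clockwise from the tray's +x. The point: middle of the one at 36 degrees, on the tray's upper face, 165 mm from the axis
- jar_yellow_lid_center (a point): dark brown honey, bright YELLOW lid: the jar to bring to the front: small screw-lid honey jar, 60 mm across and 65 mm tall, loose (about 0.25 kg), standing on the tray; the point is its centre, half-way up. It stands 88 mm from the axis, in the tray's own frame at 0 degrees, within a few mm.
- jar_white_lid_center (a point): cream honey, white lid: small screw-lid honey jar, 60 mm across and 65 mm tall, loose (about 0.25 kg), standing on the tray; the point is its centre, half-way up. It stands 88 mm from the axis, in the tray's own frame at 72 degrees, within a few mm.
- jar_green_lid_center (a point): amber honey, green lid: small screw-lid honey jar, 60 mm across and 65 mm tall, loose (about 0.25 kg), standing on the tray; the point is its centre, half-way up. It stands 88 mm from the axis, in the tray's own frame at 144 degrees, within a few mm.
- jar_red_lid_center (a point): orange honey, red lid: small screw-lid honey jar, 60 mm across and 65 mm tall, loose (about 0.25 kg), standing on the tray; the point is its centre, half-way up. It stands 88 mm from the axis, in the tray's own frame at 216 degrees, within a few mm.
- jar_steel_lid_center (a point): golden honey, plain steel lid: small screw-lid honey jar, 60 mm across and 65 mm tall, loose (about 0.25 kg), standing on the tray; the point is its centre, half-way up. It stands 88 mm from the axis, in the tray's own frame at 288 degrees, within a few mm.
Things that resemble listed ones, but are neither listed nor needed, are in the scene too. Of the things that look like the part that bears jar_red_lid_center, the middle-sized one is meant.

How it is judged:
By the outcome, as a careful person would: the job done as asked, in the order asked, and still so for the second after the job is handed in, with the robot touching nothing.
It also fails if it takes over 64 s, if anything falls off the work surface, if the arm or the gripper's body presses on something with over 40 N, if the wrist force passes 120 N, or if a joint passes its speed limit or range.

ROBOT

A 7-joint arm with a two-finger parallel gripper is mounted at the origin on the work surface. World frame = base frame: x ahead of the robot, y to its left, z up, the work surface at z = 0. Lengths are in m, angles in rad, forces in N, time in s.
With the tool pointing down it reaches from about 0.425 to 0.875 m from the base axis. Payload 8.4 kg.
Tool frame: the origin (TCP) lies midway between the tips of the shut fingers; the grasp point (between the pads) lies 19 mm behind it (robot.grip_point_offset is the distance from the TCP to the grasp point, in m); z points along the fingers, y is the direction in which the jaws open and shut (so a half turn about z gives the same grasp; the last joint's range is limited). The gripper opens to 85 mm and grips with 20 to 120 N. Pads are 22 mm wide; open, the fingers measure 114 mm over their backs; the gripper's body (76 mm by 85 mm) begins 54 mm behind the grasp point. The pads swing forward as they close: fully open they stand 13 mm farther back than shut.
Start: joints at [1.16, 0.333, 0.04, 1.465, -0.013, 1.343, -0.059], TCP at [0.199, -0.619, 0.231] pointing down, gripper open.
Joint ranges: [-2.58, 2.58], [-0.38, 2.09], [-1.3, 1.39], [0.25, 2.4], [-1.5, 4.64], [0.08, 2.09], [-2.65, 2.65]. Speed limits (rad/s): [2.22, 2.22, 2.79, 2.79, 3.14, 3.14, 3.14].

INTERFACE

Orientations are given as a unit quaternion [x, y, z, w].
In Python, from station import robot gives the robot as it stands.
- The arm moves only by the shell command python3 -m handwheel 'ROWS'. ROWS is JSON, a list of rows, each a list of 3 entries, a list of its own where there are three numbers: the finger opening in mm, from 0 to 85.4, then the shift along the tool's x, y, z in mm, then the turn about the tool's z in degrees. In form: [[jaw, [x, y, z], spin], ...]. A call has 1 to 10 rows; each row is the pose to reach, as a shift and turn from the pose measured when the call began, along the tool's axes at that moment; what a row does not reach only later rows make up. A row lasts 1/12 s, in which the tool goes at most 41.7 mm and 7.16 degrees, less where a joint would pass 70% of its speed; a pose out of reach is approached as far as the arm can. A call with a gripper value outside its range is refused whole. The fingers move at their own pace and stop on an object; the grip force is fixed at half the most. Time passes only in rows, so rows that repeat a pose let the fingers close. It gives the time, the measured TCP pose, the force and the opening at its end, in the units of the state.
- robot.get_state(): the state, without advancing time (a new reading comes with each control period).
- robot.grab_frame(name): name is "scene" or "top" or "wrist"; returns a dict with "image" (480x640x3 uint8, blue, green, red), "mtx" (3x3 intrinsics, pixels), "dist_coeffs" ([k1, k2, p1, p2, k3] as OpenCV has them; the pictures are not rectified), "pose" (4x4, takes a point from camera to world coordinates). Camera axes: x right, y up, looking along -z (the intrinsics and any distortion apply to the point x, -y, -z); pixel columns grow to the right and rows downward; lengths in m; the calibration is good to about 2 mm. A picture is of the moment at which its call begins. There is no depth.
- robot.close_job(): hands the job in, once; it reports no verdict.
Trained networks look in a picture, given as the dict that the camera call returned (one of the last four; its "shot" number tells which), for a name from the list of things; names that differ only in an ending like _2 or _b are one class to them, and where a whole thing is asked for, a point or a joint stands for the part that bears it (a point fixed in the world has none). Each returns a list of dicts, best first, with "confidence" (0 to 1); they miss things now and then, are a little off and sometimes report something else, mostly with a low value. They report only what shows in the picture. A call takes as long as a camera call. They do not tell look-alikes from the thing itself.
- robot.spot_in(label, picture): "bbox" ([left, top, right, bottom] as shares, 0 to 1, of the picture: columns of its width, rows of its height, round what is visible of it).
- robot.place_of(label, picture): "location" ([column, row] as shares, 0 to 1, of the picture: columns of its width, rows of its height: a listed point, or the origin of a listed thing).
The state is a dict: "time_s": time; "joint_positions": joint angles; "qd": joint speeds; "joint_torque": joint torques, N m; "eef_pos": TCP position; "tool_rot": TCP orientation; "contact_force": force on the tool from outside, world axes, zero at the start; "wrist_torque": the same for the moment, N m; "gripper_width": finger opening in m.
Only numpy, scipy, OpenCV 4.12 (cv2) and the standard library are available. Lean on these libraries where they do the work, as an engineer would, in place of code of your own. Each camera call takes 0.05 s, during which the arm holds its last target.

## Working session

There is one attempt and no reset: what is moved stays moved. The work goes in short steps, Python scripts to look and compute and a shell command to move; the robot and the scene stay as the last step left them, time stands still between calls to the robot, and variables do not carry over. Pictures are saved under pics/ and viewed, and the job is handed in when it is done.

```bash
ls; mkdir -p pics
python3 - <<'E'
from station import robot
import cv2
print(robot.get_state())
for n in ["scene","top","wrist"]:
    f=robot.grab_frame(n); cv2.imwrite(f"pics/{n}0.png",f["image"]); print(n,f["mtx"].tolist(),f["dist_coeffs"],f["pose"].round(4).tolist() if hasattr(f["pose"],'round') else f["pose"])
E
```

```text
pics
{'time_s': 0.0, 'joint_positions': array([ 1.15979265,  0.33386615,  0.03987216,  1.46627682, -0.01339449,
        1.3433273 , -0.0584845 ]), 'qd': array([ 1.39290481e-03, -1.12923174e-03, -3.48277905e-04, -1.28371707e-03,
       -1.95873028e-05,  1.50697889e-03,  1.70385508e-03]), 'joint_torque': array([ 9.54006282e-04, -6.58565927e+01,  1.36583358e+00, -4.05552649e+01,
        1.67639006e-02,  1.28364630e-02, -4.01575494e-05]), 'eef_pos': array([ 0.19923182, -0.61822205,  0.23044747]), 'tool_rot': array([ 9.87871505e-01,  1.55271506e-01, -1.80422974e-04, -7.85410610e-04]), 'contact_force': array([ 1.08412469,  0.79982174, -1.20902903]), 'wrist_torque': array([-0.03709618, -0.0141589 ,  0.01606184]), 'gripper_width': 0.08541210274884353}
scene [[527.6514291756274, 0.0, 315.9511616431005], [0.0, 527.6514291756274, 245.20282391309985], [0.0, 0.0, 1.0]] [-0.08933597  0.          0.          0.          0.        ] [[0.1674, -0.7277, 0.6652, 1.2973], [0.9859, 0.1296, -0.1063, -0.1713], [-0.0089, 0.6735, 0.7391, 0.8345], [0.0, 0.0, 0.0, 1.0]]
top [[486.01936853310525, 0.0, 324.6086506192113], [0.0, 486.01936853310525, 238.48610672263547], [0.0, 0.0, 1.0]] [-0.10052367  0.          0.          0.          0.        ] [[0.1132, 0.9674, -0.2265, 0.4287], [-0.9936, 0.1101, -0.0262, -0.0697], [-0.0004, 0.228, 0.9737, 0.8871], [0.0, 0.0, 0.0, 1.0]]
wrist [[372.9672516059017, 0.0, 315.63457357330043], [0.0, 372.9672516059017, 235.531675250657], [0.0, 0.0, 1.0]] [-0.0321708  0.         0.         0.         0.       ] [[0.3063, 0.9085, 0.2841, 0.2721], [-0.9519, 0.2928, 0.0901, -0.5958], [-0.0013, -0.298, 0.9546, 0.3735], [0.0, 0.0, 0.0, 1.0]]
```

View pics/scene0.png

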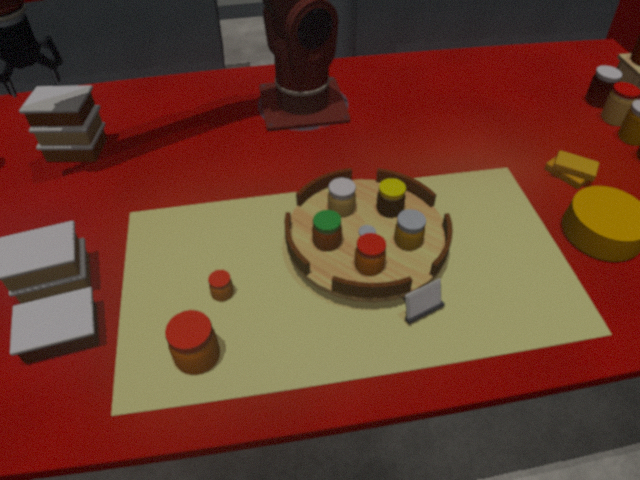

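View pics/top0.png

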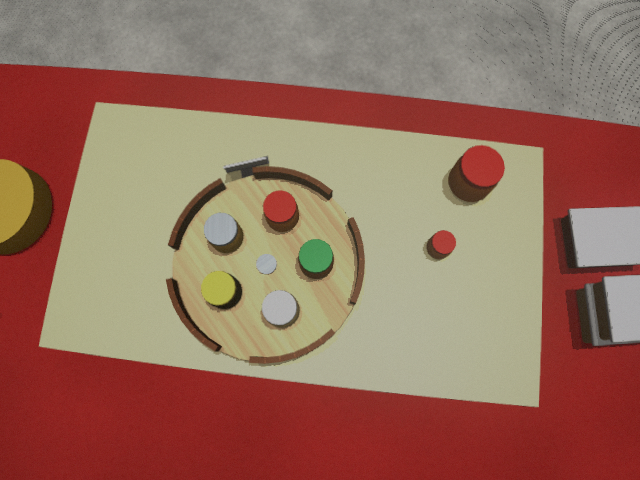

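View pics/wrist0.png

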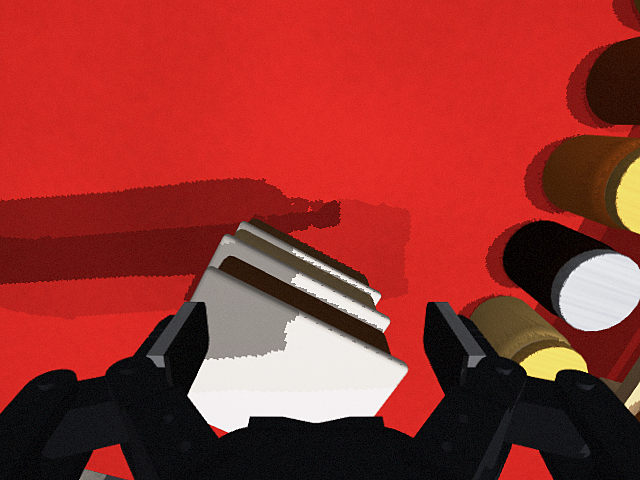

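The carousel is centred near (266,264) in the top view. The card is at (247,165), the yellow lid at (218,289) and the red lid at (280,207). The two red-lid jars on the right are decoys.

```bash
cat > h.py <<'E'
from station import robot
import cv2, numpy as np
W=np.array([640,480])
def ray2z(f,px,z):
    p=cv2.undistortPoints(np.array([[px]],float),f["mtx"],f["dist_coeffs"])[0,0]
    T=np.array(f["pose"]); d=T[:3,:3]@np.array([p[0],-p[1],-1]); o=T[:3,3]
    return o+d*(z-o[2])/d[2]
def proj(f,P):
    T=np.array(f["pose"]); c=(np.atleast_2d(P)-T[:3,3])@T[:3,:3]; c=c*[1,-1,-1]
    return cv2.projectPoints(c,np.zeros(3),np.zeros(3),f["mtx"],f["dist_coeffs"])[0][:,0]
Z=dict(stand=0,tray=.028,price_card=.067,rim_opening=.044,jar_yellow_lid_center=.0765,jar_white_lid_center=.0765,jar_green_lid_center=.0765,jar_red_lid_center=.0765,jar_steel_lid_center=.0765)
def look(cam,names=Z,k=3):
    f=robot.grab_frame(cam)
    for n in names:
        for r in robot.place_of(n,f)[:k]:
            px=np.array(r["location"])*W
            print(cam,n,round(r["confidence"],2),px.round(1),ray2z(f,px,Z[n])[:2].round(4))
    return f
E
python3 - <<'E'
from h import *
f=look("top"); f=look("scene",k=1)
print(robot.get_state()["time_s"])
E
```

```text
top price_card 0.89 [246.2 160.4] [0.7477 0.1099]
top rim_opening 0.96 [235.1 355.4] [0.4046 0.0813]
top jar_yellow_lid_center 0.57 [222.6 290.5] [0.5087 0.1123]
top jar_white_lid_center 0.66 [278.2 307.2] [0.492  0.0155]
top jar_green_lid_center 0.55 [311.9 258.5] [ 0.5802 -0.0303]
top jar_red_lid_center 0.92 [280.5 208. ] [0.6628 0.0346]
top jar_red_lid_center 0.85 [443. 242.] [ 0.6341 -0.2509]
top jar_red_lid_center 0.72 [474.2 175.1] [ 0.7632 -0.3004]
top jar_steel_lid_center 0.92 [224.5 233.1] [0.6073 0.1248]
scene stand 0.27 [364.4 180. ] [0.3568 0.0995]
scene tray 0.57 [367.5 233.4] [0.5574 0.0573]
scene price_card 0.86 [422.1 285.2] [0.7393 0.115 ]
scene rim_opening 0.64 [363.8 180.2] [0.4068 0.0836]
scene jar_yellow_lid_center 0.69 [391.9 195.3] [0.5018 0.1208]
scene jar_white_lid_center 0.69 [340. 194.] [0.4785 0.0128]
scene jar_green_lid_center 0.74 [327.1 231.6] [ 0.5829 -0.0344]
scene jar_red_lid_center 0.82 [219.9 287.4] [ 0.687 -0.252]
scene jar_steel_lid_center 0.59 [411.1 229.1] [0.6055 0.1323]
1.15
```

```bash
cat >> h.py <<'E'
from scipy.optimize import least_squares
def overlay(f,c,th,phi,name,box,s=3):
    im=cv2.resize(f["image"],None,fx=s,fy=s,interpolation=cv2.INTER_CUBIC)
    def pl(P,col):
        q=((proj(f,P)+.5)*s-.5).astype(int)
        cv2.polylines(im,[q.reshape(-1,1,2)],False,col,1)
    t=np.linspace(0,2*np.pi,200)
    C=lambda r,z,cc=c:np.c_[cc[0]+r*np.cos(t),cc[1]+r*np.sin(t),z+0*t]
    pl(C(.170,.078),(255,0,0)); pl(C(.160,.078),(255,0,0)); pl(C(.17,.028),(255,255,0))
    for k in range(5):
        a=phi+k*2*np.pi/5; pl(C(.030,.109,c+.088*np.array([np.cos(a),np.sin(a)])),[(0,255,255),(255,255,255),(0,255,0),(0,0,255),(128,128,128)][k])
        for sg in (-1,1):
            b=a+np.pi/5+sg*np.arcsin(.029/.165)
            pl(np.array([[c[0]+r*np.cos(b),c[1]+r*np.sin(b),.078] for r in (.15,.18)]),(255,0,255))
    u=np.array([np.cos(th),np.sin(th)]);v=np.array([-u[1],u[0]])
    pl(np.array([[*(c+.187*u+w*v),.067] for w in(-.042,.042)]),(0,255,0))
    pl(np.array([[*c,.067],[*(c+.187*u),.067]]),(0,255,0))
    x0,y0,x1,y1=[int(b*s) for b in box]; cv2.imwrite(name,im[y0:y1,x0:x1])
E
python3 - <<'E'
from h import *
f=robot.grab_frame("top"); np.save("/tmp/f.npy",f,allow_pickle=True)
im=f["image"]; hsv=cv2.cvtColor(im,cv2.COLOR_BGR2HSV)
L={}
for n,(lo,hi),near in [("y",((24,150,100),(34,255,255)),(218,289)),("g",((50,120,50),(80,255,255)),(316,258)),("r",((0,180,120),(8,255,255)),(280,207))]:
    m=cv2.inRange(hsv,lo,hi); m2=np.zeros_like(m); cv2.circle(m2,near,24,255,-1); m&=m2
    _,lab,st,ce=cv2.connectedComponentsWithStats(m)
    i=1+np.argmax(st[1:,4]); w=ray2z(f,ce[i],.109); L[n]=w[:2]; print(n,ce[i],st[i],w)
ang={"y":0,"g":144,"r":216}
def res(p):
    return np.concatenate([L[n]-p[:2]-.088*np.array([np.cos(p[2]+np.radians(ang[n])),np.sin(p[2]+np.radians(ang[n]))]) for n in L])
s=least_squares(res,[.565,.053,2.3]); print(s.x,np.degrees(s.x[2]),s.fun)
c=s.x[:2]; cp=np.array([.7477,.1099])-c; th=np.arctan2(cp[1],cp[0]); print(np.degrees(th),np.hypot(*cp))
overlay(f,c,th,s.x[2],"pics/ov1.png",(150,140,385,380),2.5)
E
```

```text
y [229.16666667 299.5       ] [228 298   4   4   6] [0.49239133 0.09219226 0.109     ]
g [315.39332539 255.46126341] [299 240  34  32 839] [ 0.57977318 -0.03700737  0.109     ]
r [278.39292365 205.70391061] [264 191  32  31 537] [0.65695652 0.03448264 0.109     ]
[0.56232102 0.04134271 2.45774595] 140.81847026928213 [-0.00171665 -0.00474704 -0.00505449  0.00672314  0.00677113 -0.00197609]
20.29552128145926 0.1976498664182341
```

View pics/ov1.png

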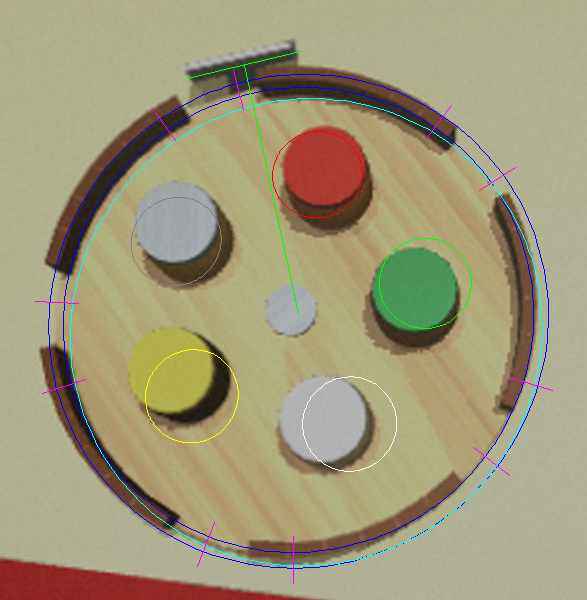

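Run:
```python
from h import *
f=np.load("/tmp/f.npy",allow_pickle=True).item()
px=dict(y=(171,370),w=(324,418),g=(415,289),r=(322,166),s=(177,222))
ang=dict(y=0,w=72,g=144,r=216,s=288)
L={k:ray2z(f,np.array(v)/2.5+[150,140],.109)[:2] for k,v in px.items()}
def res(p):
    return np.concatenate([L[n]-p[:2]-.088*np.array([np.cos(p[2]+np.radians(ang[n])),np.sin(p[2]+np.radians(ang[n]))]) for n in L])
s=least_squares(res,[.565,.053,2.3]); print(s.x,np.degrees(s.x[2]),s.fun.round(4))
c=s.x[:2]; 
E1=[ray2z(f,np.array(v)/2.5+[150,140],.067)[:2] for v in((187,70),(296,46))];print(E1)
cp=np.mean(E1,0)-c; e=E1[0]-E1[1]; th=np.arctan2(cp[1],cp[0]); print(np.degrees(th),np.hypot(*cp),np.hypot(*e),np.degrees(np.arctan2(-e[0],e[1])))
overlay(f,c,th,s.x[2],"pics/ov2.png",(150,140,385,380),2.5)
```

```text
[0.56810238 0.04846941 2.33919144] 134.02579715810512 [ 0.0018  0.0007  0.0007  0.     -0.0007  0.0007  0.0011  0.0004 -0.0027
 -0.0018]
[array([0.72902996, 0.14633174]), array([0.75595289, 0.07037841])]
18.952608914538636 0.18438501086822504 0.08058381540301303 19.517727060455545
```

View pics/ov2.png

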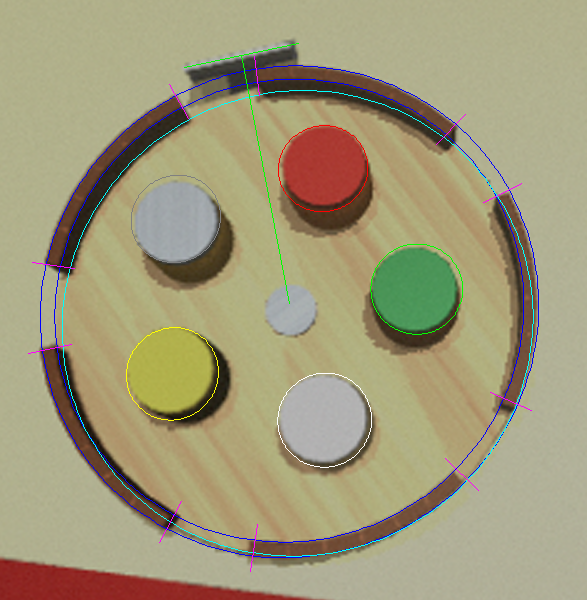

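The fitted model matches the picture: axis at (0.568, 0.048), yellow jar at 134°, card at about 19°. The tray must turn about 115° clockwise. I'll do it in two pushes on the robot's right side, starting in the opening at −46°, and approach first with the fingers shut and high.

```bash
python3 -m handwheel '[[0,[16,-9,0],0],[0,[47,-28,0],0],[0,[79,-47,0],0],[0,[114,-68,0],0],[0,[149,-88,0],0],[0,[184,-109,0],0],[0,[219,-130,0],0],[0,[254,-151,0],0],[0,[289,-171,0],0],[0,[324,-192,0],0]]'
```

```text
time_s: 2.03
eef_pos: [0.4499, -0.335, 0.2317]
tool_rot: [0.988, 0.155, 0.0, 0.0]
contact_force: [0.8, -0.0, -0.7]
gripper_width: -0.0002
```

```bash
python3 -m handwheel '[[0,[35,-21,0],0],[0,[70,-42,0],0],[0,[105,-63,0],0],[0,[140,-84,0],0],[0,[175,-105,0],0],[0,[210,-126,0],0],[0,[245,-147,0],20],[0,[275,-165,20],0],[0,[295,-176,50],0],[0,[303,-181,70],0]]'
python3 - <<'E'
from h import *
f=robot.grab_frame("top"); cv2.imwrite("pics/t2.png",f["image"])
s=robot.get_state(); print(s["eef_pos"],s["tool_rot"],s["qd"].round(2),s["joint_positions"].round(2))
E
```

```text
time_s: 2.87
eef_pos: [0.6842, -0.0649, 0.1593]
tool_rot: [0.987, 0.158, 0.0, -0.001]
contact_force: [-0.0, -0.7, 0.1]
gripper_width: 0.0005
[ 0.6821865  -0.0646841   0.15466545] [ 0.9874687   0.15778104 -0.00279369 -0.00170451] [ 0.04 -0.04  0.02  0.02 -0.02  0.09  0.05] [ 0.29  0.48 -0.37  1.44  0.17  1.26 -1.34]
```

View pics/t2.png

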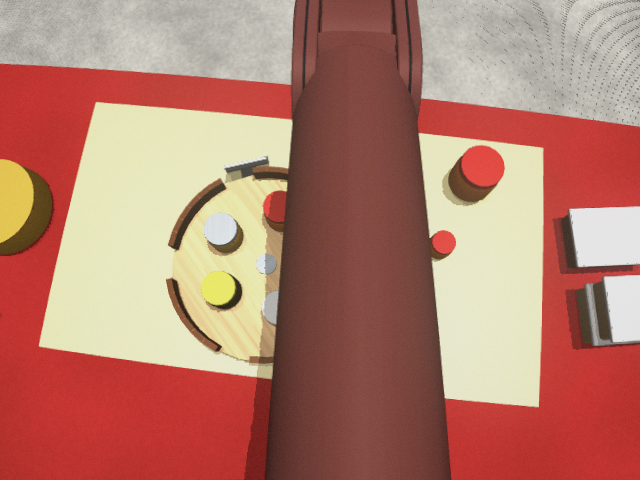

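The arm covers the right part of the tray, and nothing has moved. I'll check the fingertip against the opening in the wrist and scene views.

Run:
```python
from h import *
c=np.array([.5681,.0485])
for n in("wrist","scene"):
    f=robot.grab_frame(n); 
    overlay(f,c,np.radians(19.2),np.radians(134),f"pics/{n}2.png",(0,0,640,480) if n=="wrist" else (250,130,490,330),1 if n=="wrist" else 3)
s=robot.get_state(); print(s["eef_pos"],s["tool_rot"])
```

```text
[ 0.68190988 -0.06915704  0.15976444] [ 9.87783786e-01  1.55821824e-01 -1.63819978e-03 -2.61178581e-04]
```

View pics/wrist2.png

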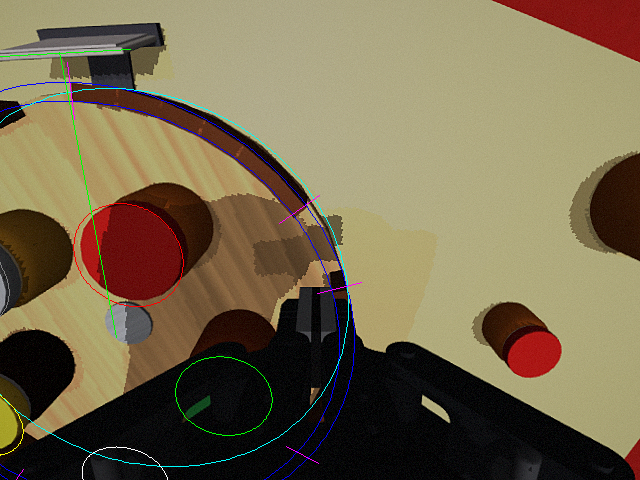

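View pics/scene2.png

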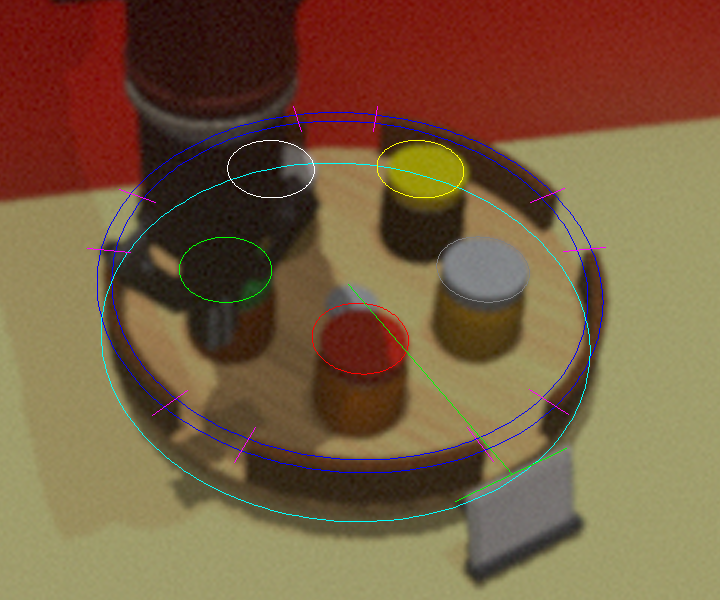

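The tips are over the opening, between the magenta gap marks, with the gripper clear of the jars. I'll descend now.

```bash
python3 -m handwheel '[[0,[0,1,12],0],[0,[0,2,24],0],[0,[0,2,37],0],[0,[0,2,50],0],[0,[0,2,62],0],[0,[0,2,74],0],[0,[0,2,85],0],[0,[0,2,95],0],[0,[0,2,101],0],[0,[0,2,101],0]]'
python3 - <<'E'
from h import *
f=robot.grab_frame("scene"); cv2.imwrite("pics/s3.png",cv2.resize(f["image"][130:330,250:490],None,fx=3,fy=3))
f=robot.grab_frame("wrist"); cv2.imwrite("pics/w3.png",f["image"])
c=np.array([.5681,.0485]); s=robot.get_state(); p=s["eef_pos"]; q=s["tool_rot"]
from scipy.spatial.transform import Rotation as R
M=R.from_quat(q).as_matrix(); print(p,M.round(3),s["contact_force"])
d=p[:2]-c; r=.166; a0=np.arctan2(d[1],d[0]); print(np.hypot(*d),np.degrees(a0))
for k in range(0,75,3):
    a=a0-np.radians(k); w=np.r_[c+r*np.array([np.cos(a),np.sin(a)]),p[2]]-p; print(k,(M.T@w*1000).round(1))
E
```

```text
time_s: 3.85
eef_pos: [0.6813, -0.071, 0.0568]
tool_rot: [0.988, 0.156, -0.003, -0.001]
contact_force: [-0.7, 0.4, -0.3]
gripper_width: 0.0001
[ 0.68234505 -0.07092187  0.05881681] [[ 0.951  0.308 -0.003]
 [ 0.308 -0.951  0.   ]
 [-0.003 -0.001 -1.   ]] [ 0.09566182 -0.58240561  0.45477253]
0.16526801355087248 -46.26916330181892
0 [ 0.3  0.7 -0. ]
3 [-7.6  4.2  0. ]
6 [-15.7   7.4   0. ]
9 [-24.   10.1   0.1]
12 [-32.3  12.4   0.1]
15 [-40.8  14.3   0.1]
18 [-49.4  15.7   0.1]
21 [-58.   16.6   0.2]
24 [-66.7  17.1   0.2]
27 [-75.4  17.2   0.2]
30 [-84.1  16.7   0.2]
33 [-92.7  15.9   0.3]
36 [-101.3   14.6    0.3]
39 [-109.8   12.8    0.3]
42 [-118.2   10.6    0.4]
45 [-126.5    8.     0.4]
48 [-134.7    4.9    0.4]
51 [-142.6    1.4    0.4]
54 [-150.4   -2.5    0.5]
57 [-157.9   -6.8    0.5]
60 [-165.2  -11.5    0.5]
63 [-172.3  -16.6    0.5]
66 [-179.1  -22.     0.6]
69 [-185.6  -27.8    0.6]
72 [-191.7  -33.9    0.6]
```

View pics/s3.png

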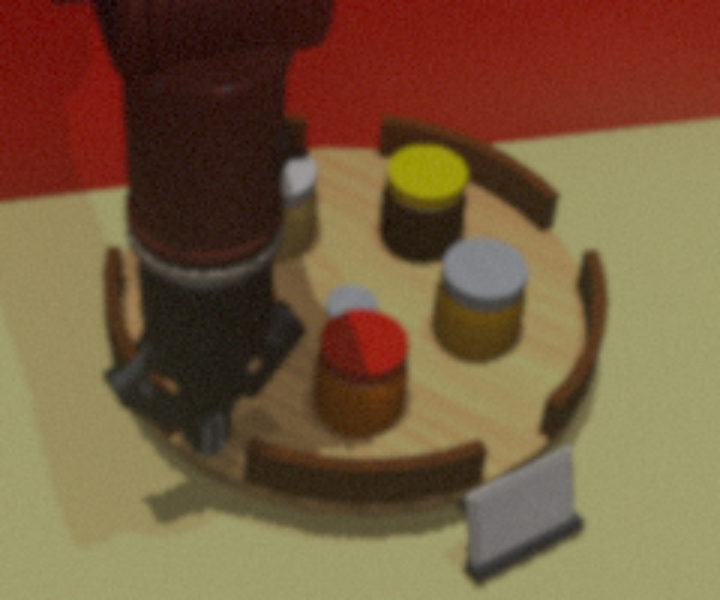

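View pics/w3.png

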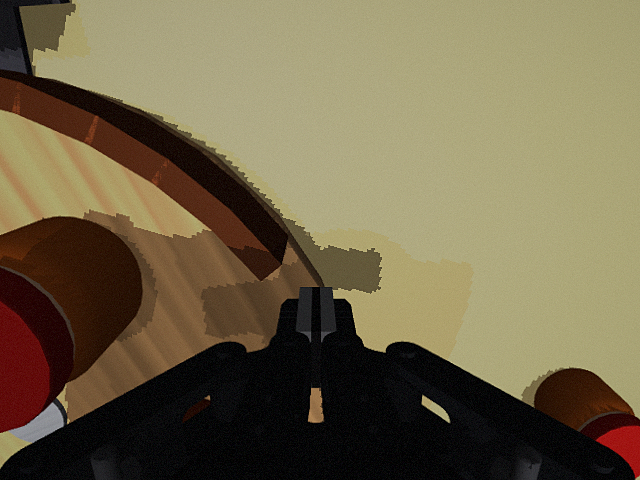

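The fingertip is in the opening with near-zero force. Now the first clockwise push along the arc, in slow steps.

```bash
python3 -m handwheel '[[0,[-4,2,0],0],[0,[-8,4,0],0],[0,[-12,6,0],0],[0,[-16,7,0],0],[0,[-20,9,0],0],[0,[-24,10,0],0],[0,[-30,12,0],0],[0,[-37,13,0],0],[0,[-43,15,0],0],[0,[-49,16,0],0]]'
cat > arc.py <<'E'
from h import *
from scipy.spatial.transform import Rotation as R
import sys
c=np.array([.5681,.0485]); s=robot.get_state(); p=s["eef_pos"]; M=R.from_quat(s["tool_rot"]).as_matrix()
d=p[:2]-c; r=.166; a0=np.arctan2(d[1],d[0]); print(p,np.hypot(*d),np.degrees(a0),s["contact_force"])
for k in np.arange(0,float(sys.argv[1])+.1,float(sys.argv[2])):
    a=a0-np.radians(k); w=np.r_[c+r*np.array([np.cos(a),np.sin(a)]),.059]-p; print(k,(M.T@w*1000).round(1))
E
python3 arc.py 45 2.5
python3 - <<'E'
from h import *
f=robot.grab_frame("scene"); cv2.imwrite("pics/s4.png",cv2.resize(f["image"][130:330,250:490],None,fx=3,fy=3))
E
```

```text
time_s: 4.78
eef_pos: [0.6399, -0.1018, 0.0589]
tool_rot: [0.988, 0.156, -0.002, -0.0]
contact_force: [0.3, 1.5, 0.2]
gripper_width: 0.0
[ 0.63991343 -0.10182792  0.05888316] 0.1666002812362006 -64.4656414976194 [0.30566861 1.53561703 0.17482341]
0.0 [-0.1 -0.6 -0.1]
2.5 [-7.3  0.2 -0.1]
5.0 [-14.5   0.7  -0.1]
7.5 [-21.7   0.9  -0. ]
10.0 [-29.    0.7  -0. ]
12.5 [-36.2   0.3   0. ]
15.0 [-43.4  -0.5   0. ]
17.5 [-50.6  -1.6   0.1]
20.0 [-57.7  -3.    0.1]
22.5 [-64.7  -4.7   0.1]
25.0 [-71.7  -6.7   0.1]
27.5 [-78.5  -9.    0.2]
30.0 [-85.3 -11.6   0.2]
32.5 [-91.9 -14.5   0.2]
35.0 [-98.4 -17.7   0.2]
37.5 [-104.8  -21.2    0.3]
40.0 [-111.   -25.     0.3]
42.5 [-117.   -29.     0.3]
45.0 [-122.9  -33.2    0.3]
```

View pics/s4.png

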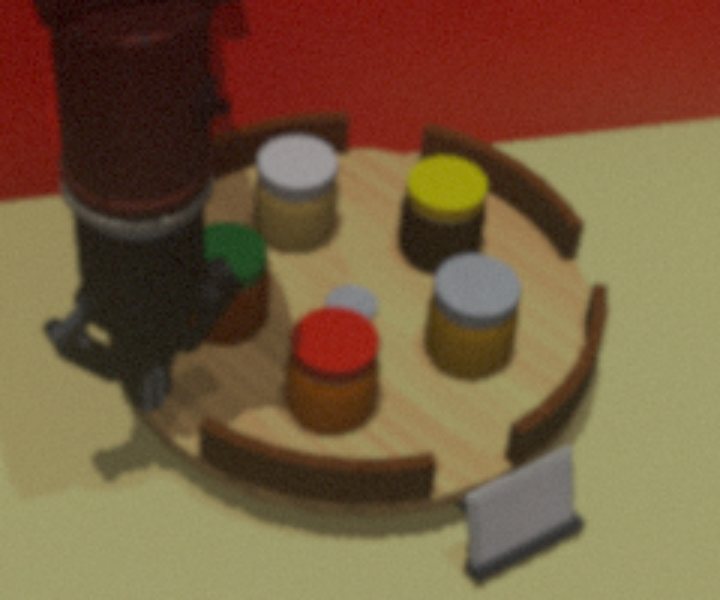

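The tray turns and all the jars ride along, with about 1.5 N of contact force. I'll continue.

```bash
python3 -m handwheel '[[0,[-6,0,0],0],[0,[-13,1,0],0],[0,[-20,1,0],0],[0,[-27,1,0],0],[0,[-35,0,0],0],[0,[-42,0,0],0],[0,[-50,-1,0],0],[0,[-57,-3,0],0],[0,[-64,-5,0],0],[0,[-70,-6,0],0]]'; python3 arc.py 30 2
```

```text
time_s: 5.67
eef_pos: [0.5696, -0.1184, 0.0591]
tool_rot: [0.988, 0.155, -0.002, -0.0]
contact_force: [1.1, 0.8, -0.5]
gripper_width: -0.0001
[ 0.56960162 -0.11840484  0.05913223] 0.16691159233957062 -89.48453070855398 [ 1.05944361  0.84743696 -0.53977067]
0.0 [ 0.3 -0.9  0.1]
2.0 [-5.2 -2.7  0.2]
4.0 [-10.7  -4.7   0.2]
6.0 [-16.   -6.9   0.2]
8.0 [-21.3  -9.3   0.2]
10.0 [-26.5 -11.9   0.3]
12.0 [-31.6 -14.6   0.3]
14.0 [-36.6 -17.6   0.3]
16.0 [-41.5 -20.7   0.3]
18.0 [-46.3 -23.9   0.4]
20.0 [-50.9 -27.4   0.4]
22.0 [-55.5 -31.    0.4]
24.0 [-59.9 -34.7   0.4]
26.0 [-64.2 -38.6   0.5]
28.0 [-68.3 -42.7   0.5]
30.0 [-72.3 -46.9   0.5]
```

```bash
python3 -m handwheel '[[0,[-6,-3,0],0],[0,[-12,-5,0],0],[0,[-18,-8,0],0],[0,[-24,-11,0],0],[0,[-30,-14,0],0],[0,[-36,-17,0],0],[0,[-41,-20,0],0],[0,[-45,-23,0],0],[0,[-48,-25,0],0],[0,[-49,-26,0],0]]' && python3 -m handwheel '[[0,[2,1,0],0],[0,[5,2,-5],0],[0,[6,2,-15],0],[0,[6,2,-30],0],[0,[6,2,-50],0],[0,[6,2,-65],0],[0,[6,2,-75],0],[0,[6,2,-80],0]]'
cat > meas.py <<'E'
from h import *
import sys
f=robot.grab_frame("top"); g=robot.grab_frame("scene")
c=np.array([.5681,.0485])
for F,nm in((f,"top"),(g,"scene")):
  for i,n in enumerate(["yellow","white","green","red","steel"]):
    for r in robot.place_of(f"jar_{n}_lid_center",F):
        w=ray2z(F,np.array(r["location"])*W,.0765)[:2]-c
        if np.hypot(*w)<.13: print(nm,n,round(r["confidence"],2),(np.array(r["location"])*W).round(1),w.round(4),np.hypot(*w).round(3),"phi",(np.degrees(np.arctan2(w[1],w[0]))-72*i)%360)
cv2.imwrite(f"pics/m{sys.argv[1]}t.png",cv2.resize(f["image"][130:380,150:400],None,fx=2.4,fy=2.4))
cv2.imwrite(f"pics/m{sys.argv[1]}s.png",cv2.resize(g["image"][130:330,250:490],None,fx=3,fy=3))
np.save(f"/tmp/m{sys.argv[1]}.npy",[f,g],allow_pickle=True)
s=robot.get_state(); print(s["time_s"],s["eef_pos"],s["contact_force"])
E
python3 meas.py 1
```

```text
time_s: 6.5
eef_pos: [0.5142, -0.1088, 0.0593]
tool_rot: [0.988, 0.155, -0.003, 0.0]
contact_force: [-0.6, 0.5, -0.4]
gripper_width: 0.0002
time_s: 7.17
eef_pos: [0.5221, -0.109, 0.1415]
tool_rot: [0.988, 0.155, -0.001, 0.001]
contact_force: [0.5, 0.1, -0.4]
gripper_width: 0.0003
top yellow 0.57 [218.6 242.6] [0.0214 0.0838] 0.086 phi 75.66909250430844
top white 0.83 [229.6 302.2] [-0.0774  0.049 ] 0.092 phi 75.6845298752711
top green 0.76 [291.9 302.9] [-0.0664 -0.0547] 0.086 phi 75.4914156967925
top green 0.18 [267.1 212.7] [0.0836 0.0082] 0.084 phi 221.60139355321974
top red 0.86 [313.6 244.9] [ 0.0359 -0.0789] 0.087 phi 78.45086267553864
top steel 0.93 [268.7 211.8] [0.0855 0.0057] 0.086 phi 75.78184490851237
top steel 0.19 [232.2 298. ] [-0.0699  0.0458] 0.084 phi 218.7942081926914
scene yellow 0.72 [410.6 225.2] [0.0267 0.0861] 0.09 phi 72.73643013857841
scene white 0.94 [377.1 192.5] [-0.0805  0.0435] 0.092 phi 79.62191069082681
scene green 0.96 [335.4 203.4] [-0.0626 -0.0509] 0.081 phi 75.09999924763508
scene red 0.95 [331.3 235.7] [ 0.0273 -0.0767] 0.081 phi 73.5645214433618
scene steel 0.95 [382.9 251.5] [0.0858 0.0131] 0.087 phi 80.70844069642146
7.7667 [ 0.52087483 -0.10873192  0.13903641] [1.13525931 0.04788622 0.02933848]
```

View pics/m1t.png

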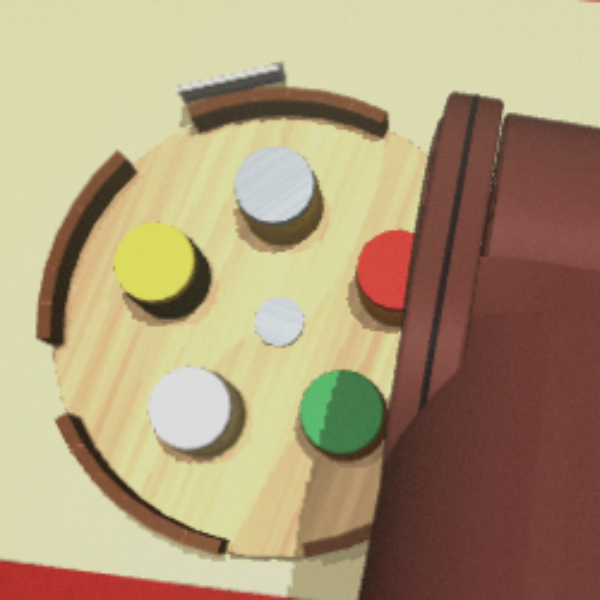

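View pics/m1s.png

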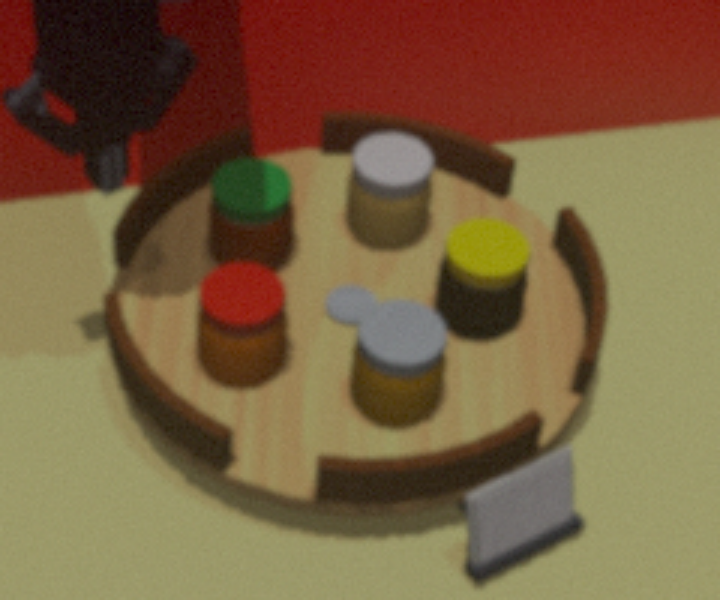

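The tray is at 76° (turned 58°), with all jars standing in place and about 57° left. Next I'll go to the opening now at −32°.

```bash
python3 -m handwheel '[[0,[10,0,-8],0],[0,[30,-1,-12],0],[0,[55,-2,-12],0],[0,[82,-3,-12],0],[0,[110,-4,-12],0],[0,[140,-5,-12],0],[0,[168,-6,-12],0],[0,[188,-7,-12],0],[0,[198,-8,-12],0],[0,[201,-8,-12],0]]'
python3 - <<'E'
from h import *
f=robot.grab_frame("wrist"); c=np.array([.5681,.0485])
overlay(f,c,np.radians(19.2),np.radians(76),"pics/w5.png",(0,0,640,480),1)
s=robot.get_state(); p=s["eef_pos"];d=p[:2]-c; print(p,s["tool_rot"],np.hypot(*d),np.degrees(np.arctan2(d[1],d[0])))
E
```

```text
time_s: 8.6
eef_pos: [0.7108, -0.0377, 0.1489]
tool_rot: [0.988, 0.156, -0.003, -0.001]
contact_force: [-0.7, -0.0, -0.5]
gripper_width: 0.0005
[ 0.71041269 -0.03833573  0.14909572] [ 9.87749428e-01  1.56017386e-01 -3.07169178e-03 -4.56470388e-04] 0.16671336325945252 -31.39052120805191
```

View pics/w5.png

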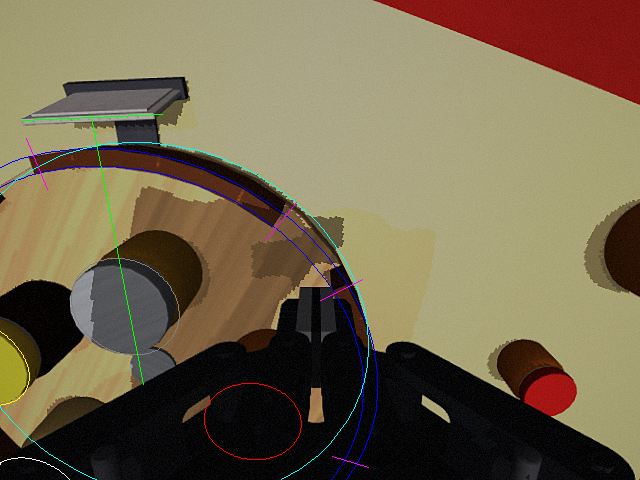

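Aligned with the opening as before, so I'll descend.

```bash
python3 -m handwheel '[[0,[-1,0,11],0],[0,[-1,0,22],0],[0,[-1,0,34],0],[0,[-1,0,46],0],[0,[-1,0,57],0],[0,[-1,0,68],0],[0,[-1,0,78],0],[0,[-1,0,86],0],[0,[-1,0,90],0],[0,[-1,0,90],0]]'; python3 arc.py 66 3
```

```text
time_s: 9.48
eef_pos: [0.7083, -0.0386, 0.0578]
tool_rot: [0.988, 0.156, -0.004, -0.001]
contact_force: [-0.3, 0.3, 0.4]
gripper_width: -0.0002
[ 0.70830943 -0.03863366  0.05780404] 0.16507864841162076 -31.859033696264635 [-0.3392598   0.27709253  0.4260376 ]
0.0 [ 0.6  0.7 -1.2]
3.0 [-6.2  6.1 -1.2]
6.0 [-13.3  11.2  -1.1]
9.0 [-20.6  15.9  -1.1]
12.0 [-28.1  20.2  -1. ]
15.0 [-35.9  24.1  -1. ]
18.0 [-43.8  27.6  -0.9]
21.0 [-52.   30.7  -0.9]
24.0 [-60.3  33.3  -0.8]
27.0 [-68.7  35.5  -0.8]
30.0 [-77.2  37.3  -0.7]
33.0 [-85.8  38.6  -0.7]
36.0 [-94.4  39.4  -0.6]
39.0 [-103.1   39.9   -0.5]
42.0 [-111.8   39.8   -0.5]
45.0 [-120.5   39.3   -0.4]
48.0 [-129.1   38.3   -0.3]
51.0 [-137.7   36.9   -0.3]
54.0 [-146.2   35.1   -0.2]
57.0 [-1.545e+02  3.280e+01 -1.000e-01]
60.0 [-1.628e+02  3.010e+01 -1.000e-01]
63.0 [-170.9   26.9    0. ]
66.0 [-1.788e+02  2.330e+01  1.000e-01]
```

```bash
python3 -m handwheel '[[0,[-4,4,-1],0],[0,[-8,8,-1],0],[0,[-13,11,-1],0],[0,[-18,14,-1],0],[0,[-23,17,-1],0],[0,[-29,21,-1],0],[0,[-35,24,-1],0],[0,[-41,26,-1],0],[0,[-48,29,-1],0],[0,[-54,31,-1],0]]'; python3 arc.py 30 2.5
```

```text
time_s: 10.32
eef_pos: [0.6658, -0.0856, 0.0591]
tool_rot: [0.988, 0.156, -0.004, -0.001]
contact_force: [0.6, -0.2, -0.2]
gripper_width: -0.0002
[ 0.66579014 -0.08555328  0.05913581] 0.16587237389304443 -53.91763639958896 [ 0.59839114 -0.18664392 -0.23205941]
0.0 [0.  0.1 0.1]
2.5 [-6.9  2.2  0.2]
5.0 [-13.9   4.    0.2]
7.5 [-21.    5.5   0.3]
10.0 [-28.1   6.7   0.3]
12.5 [-35.3   7.6   0.4]
15.0 [-42.5   8.1   0.4]
17.5 [-49.8   8.4   0.5]
20.0 [-57.    8.3   0.6]
22.5 [-64.3   7.9   0.6]
25.0 [-71.5   7.2   0.7]
27.5 [-78.6   6.2   0.7]
30.0 [-85.8   4.8   0.8]
```

```bash
python3 -m handwheel '[[0,[-7,2,0],0],[0,[-14,4,0],0],[0,[-22,6,0],0],[0,[-30,7,0],0],[0,[-39,8,0],0],[0,[-48,8,0],0],[0,[-57,8,0],0],[0,[-65,8,0],0],[0,[-71,7,0],0],[0,[-74,7,0],0]]'; python3 meas.py 2; python3 arc.py 16 2
```

```text
time_s: 11.15
eef_pos: [0.5965, -0.1154, 0.0597]
tool_rot: [0.988, 0.156, -0.004, -0.0]
contact_force: [-0.1, -0.0, -1.0]
gripper_width: 0.0001
top yellow 0.58 [242.1 215.5] [0.0737 0.0507] 0.089 phi 34.544110403535505
top yellow 0.56 [310.3 285.1] [-0.0333 -0.0816] 0.088 phi 247.76675063026823
top white 0.98 [214.1 265.8] [-0.0195  0.085 ] 0.087 phi 30.92333479716403
top green 0.93 [254.7 311.6] [-0.088   0.0049] 0.088 phi 32.79707803023783
top red 0.95 [311.3 286. ] [-0.0346 -0.0834] 0.09 phi 31.48275092196576
top steel 0.85 [301.7 223.9] [ 0.0704 -0.0541] 0.089 phi 34.427397940433366
scene yellow 0.67 [397.5 242.2] [0.0672 0.0474] 0.082 phi 35.20780644671558
scene yellow 0.26 [404.1 206.5] [-0.0284  0.0884] 0.093 phi 107.81900769119831
scene green 0.9 [363.2 193.6] [-0.0823  0.0134] 0.083 phi 26.739247942686944
scene red 0.61 [323.7 215. ] [-0.0328 -0.0812] 0.088 phi 31.974389670124935
scene steel 0.69 [349.9 249.8] [ 0.0703 -0.0485] 0.085 phi 37.420225244379935
11.75 [ 0.59762459 -0.11490976  0.05960114] [ 0.23072025 -0.33125483  0.06009885]
[ 0.59762459 -0.11490976  0.05960114] 0.16605556623367937 -79.75838881532965 [ 0.23072025 -0.33125483  0.06009885]
0.0 [ 0.  -0.1  0.6]
2.0 [-5.7 -0.9  0.6]
4.0 [-11.4  -2.    0.7]
6.0 [-17.1  -3.3   0.7]
8.0 [-22.7  -4.8   0.8]
10.0 [-28.2  -6.4   0.8]
12.0 [-33.7  -8.3   0.9]
14.0 [-39.1 -10.3   0.9]
16.0 [-44.5 -12.6   1. ]
```

View pics/m2t.png

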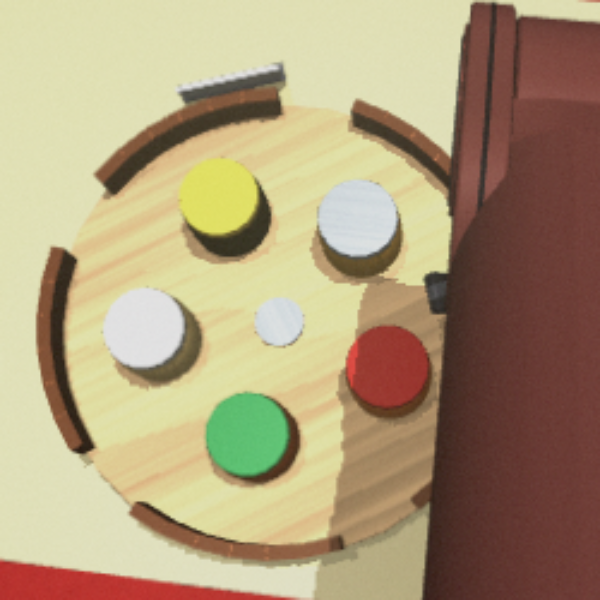

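View pics/m2s.png

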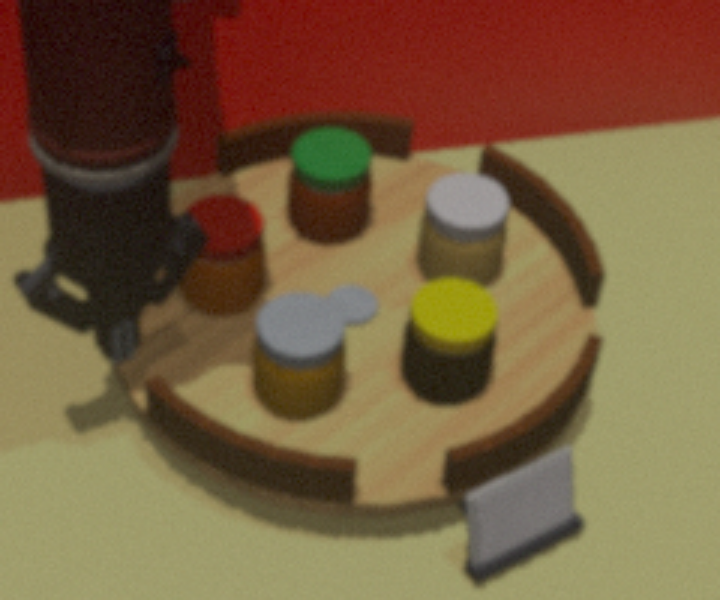

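The tray is near 33°, with about 13.5° left. I'll do another slow 10° and then measure finely.

```bash
python3 -m handwheel '[[0,[-4,-1,0],0],[0,[-8,-1,0],0],[0,[-12,-2,0],0],[0,[-16,-3,0],0],[0,[-19,-4,0],0],[0,[-22,-5,0],0],[0,[-25,-5,0],0],[0,[-27,-6,0],0],[0,[-28,-6,0],0],[0,[-28,-6,0],0]]'; python3 meas.py 3; python3 arc.py 10 1
```

```text
time_s: 12.58
eef_pos: [0.5689, -0.1179, 0.0599]
tool_rot: [0.988, 0.156, -0.004, -0.001]
contact_force: [-0.1, 0.8, -0.1]
gripper_width: -0.0
top yellow 0.77 [252.  215.8] [0.0751 0.0336] 0.082 phi 24.07293922955866
top white 0.69 [212.6 258.2] [-0.0067  0.0896] 0.09 phi 22.30113890420529
top green 0.94 [246.9 311.1] [-0.0886  0.018 ] 0.09 phi 24.521613302207953
top red 0.82 [309.  290.7] [-0.0429 -0.0805] 0.091 phi 25.964827683224485
top steel 0.79 [307.9 231.6] [ 0.058  -0.0664] 0.088 phi 23.130574874493675
scene yellow 0.74 [391.9 246.2] [0.0754 0.0338] 0.083 phi 24.119687201601565
scene white 0.77 [404.4 209.3] [-0.0202  0.0867] 0.089 phi 31.114354728987962
scene white 0.7 [367.6 193.7] [-0.0803  0.0226] 0.083 phi 92.26628402644826
scene green 0.59 [366.8 192.1] [-0.0856  0.0221] 0.088 phi 21.545478889603373
scene red 0.62 [325.6 207.2] [-0.0549 -0.0731] 0.091 phi 17.11747052720591
scene steel 0.76 [345.9 244.3] [ 0.055  -0.0531] 0.076 phi 28.008114637334074
13.1833 [ 0.5691678  -0.11781872  0.05981228] [0.09838769 0.66213972 0.07814303]
[ 0.5691678  -0.11781872  0.05981228] 0.16632215202354153 -89.63215549207108 [0.09838769 0.66213972 0.07814303]
0.0 [ 0.1 -0.3  0.8]
1.0 [-2.7 -1.2  0.8]
2.0 [-5.4 -2.2  0.9]
3.0 [-8.1 -3.1  0.9]
4.0 [-10.8  -4.2   0.9]
5.0 [-13.5  -5.3   0.9]
6.0 [-16.2  -6.4   1. ]
7.0 [-18.8  -7.6   1. ]
8.0 [-21.4  -8.8   1. ]
9.0 [-24.  -10.1   1. ]
10.0 [-26.6 -11.4   1. ]
```

View pics/m3t.png

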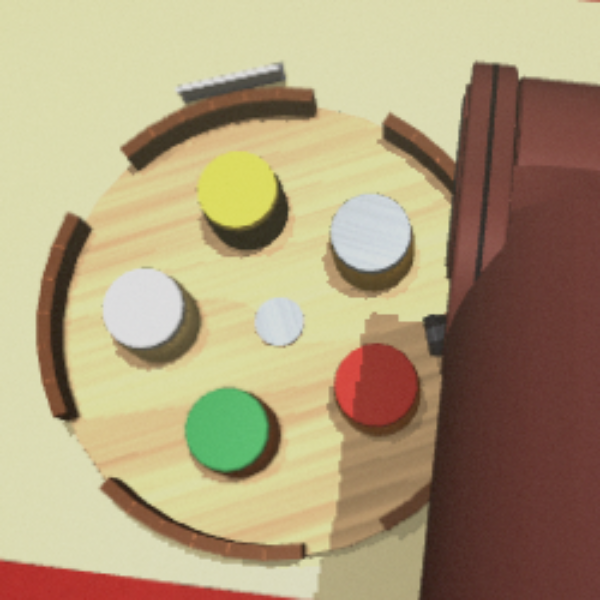

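```bash
cat > fit.py <<'E'
from h import *
def fit(f,px,scale,off,name,edge=None):
    ang=dict(y=0,w=72,g=144,r=216,s=288)
    P=lambda v,z:ray2z(f,np.array(v)/scale+off,z)[:2]
    L={k:P(v,.109) for k,v in px.items()}
    res=lambda p:np.concatenate([L[n]-p[:2]-.088*np.array([np.cos(p[2]+np.radians(ang[n])),np.sin(p[2]+np.radians(ang[n]))]) for n in L])
    s=least_squares(res,[.568,.048,.4]); c=s.x[:2]; print(s.x,np.degrees(s.x[2]),(s.fun*1000).round(1))
    e=[P(v,.067) for v in edge]; cp=np.mean(e,0)-c; d=e[0]-e[1]
    th=np.arctan2(cp[1],cp[0]); print("card",np.degrees(th),np.hypot(*cp),np.hypot(*d),np.degrees(np.arctan2(-d[0],d[1])))
    y=L["y"]-c; print("yellow",np.degrees(np.arctan2(y[1],y[0])),np.hypot(*y))
    overlay(f,c,th,s.x[2],name,(150,130,400,380),2.4)
E
python3 - <<'E'
from fit import *
f,g=np.load("/tmp/m3.npy",allow_pickle=True)
fit(f,dict(y=(238,190),w=(144,308),g=(227,430),r=(377,386),s=(371,231)),2.4,[150,130],"pics/ov3.png",[(179,89),(284,66)])
for F in (f,g): 
  for r in robot.place_of("price_card",F)[:1]:
    w=ray2z(F,np.array(r["location"])*W,.067)[:2]-[.568,.0485]; print(np.degrees(np.arctan2(w[1],w[0])),np.hypot(*w))
E
```

```text
[0.56564769 0.04752876 0.43209345] 24.757131072276405 [-0.1 -2.   0.  -0.9  0.7  0.5 -1.9 -1.3  1.3  3.6]
card 18.96354269211917 0.18880427028419983 0.08088625362076662 19.453770212317274
yellow 23.569485252846622 0.08712668237557937
20.515307467482312 0.1950904042358092
20.59486116412158 0.18930598511720917
```

View pics/ov3.png

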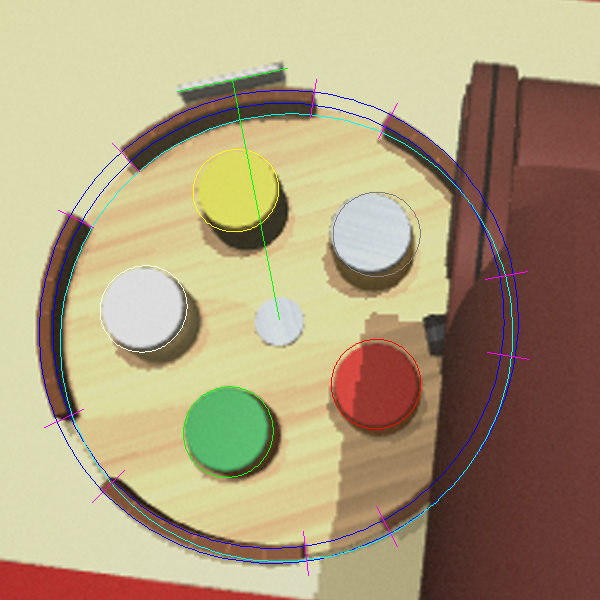

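About 4.5–5° is left. A final gentle nudge, then back off and rise.

```bash
python3 -m handwheel '[[0,[-2,-1,0],0],[0,[-4,-2,0],0],[0,[-6,-2,0],0],[0,[-8,-3,0],0],[0,[-10,-4,0],0],[0,[-11,-4,0],0],[0,[-12,-5,0],0],[0,[-12,-5,0],0],[0,[-12,-5,0],0]]'; python3 arc.py 3 1; python3 meas.py 4
```

```text
time_s: 14.03
eef_pos: [0.5561, -0.1167, 0.0599]
tool_rot: [0.988, 0.156, -0.004, -0.001]
contact_force: [-0.4, -0.6, -0.1]
gripper_width: 0.0
[ 0.55606214 -0.11667788  0.05989662] 0.16561594787846273 -94.16824191628918 [-0.3725278  -0.61855927 -0.09435647]
0.0 [-0.1  0.4  0.9]
1.0 [-2.8 -0.8  0.9]
2.0 [-5.5 -1.9  0.9]
3.0 [-8.1 -3.1  1. ]
top yellow 0.69 [256.6 213.8] [0.0796 0.0261] 0.084 phi 18.15374155467035
top white 0.74 [212.3 255.5] [-0.0022  0.091 ] 0.091 phi 19.378443386145307
top white 0.59 [309.6 234.1] [ 0.054  -0.0699] 0.088 phi 235.66449720579467
top green 0.97 [242.5 305.5] [-0.0803  0.0267] 0.085 phi 17.62561966965285
top red 0.68 [304.5 291.7] [-0.0454 -0.0733] 0.086 phi 22.213676064329434
top steel 0.91 [308.1 232.9] [ 0.0558 -0.067 ] 0.087 phi 21.760267691743536
scene yellow 0.86 [392.1 246. ] [0.075  0.0344] 0.083 phi 24.62781998697296
scene white 0.56 [405.8 212.8] [-0.0096  0.0866] 0.087 phi 24.33670005062622
scene green 0.71 [372. 191.] [-0.0871  0.034 ] 0.093 phi 14.678607171262257
scene green 0.4 [365.9 235.6] [ 0.039  -0.0094] 0.04 phi 202.42708646924615
scene red 0.85 [325.4 210.5] [-0.0453 -0.0754] 0.088 phi 22.981783345228905
scene red 0.6 [366.9 238.8] [ 0.0478 -0.0094] 0.049 phi 132.84087122433297
scene steel 0.9 [344.8 243.3] [ 0.052  -0.0546] 0.075 phi 25.591659247773805
14.6333 [ 0.55621982 -0.11675095  0.05991421] [0.79928229 0.22035017 0.70699621]
```

View pics/m4t.png

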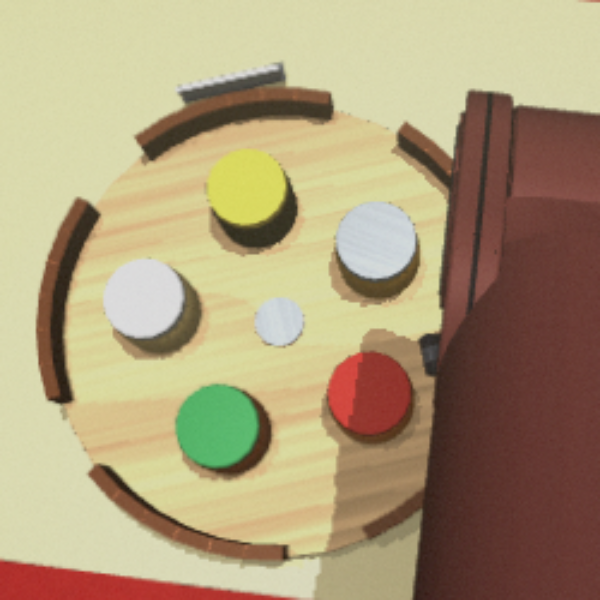

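```bash
python3 -m handwheel '[[0,[2,1,0],0],[0,[6,2,0],0],[0,[8,2,-6],0],[0,[8,3,-16],0],[0,[8,3,-32],0],[0,[8,3,-52],0],[0,[8,3,-72],0],[0,[8,3,-90],0],[0,[8,3,-105],0],[0,[8,3,-110],0]]' && python3 -m handwheel '[[0,[0,12,0],0],[0,[0,32,0],0],[0,[0,57,0],0],[0,[0,85,0],0],[0,[0,115,0],0],[0,[0,145,0],0],[0,[0,172,0],0],[0,[0,190,0],0],[0,[0,199,0],0],[0,[0,200,0],0]]'; python3 meas.py 5
```

```text
time_s: 15.47
eef_pos: [0.5671, -0.1172, 0.1735]
tool_rot: [0.988, 0.156, -0.002, 0.0]
contact_force: [0.1, -0.3, -0.8]
gripper_width: 0.0002
time_s: 16.3
eef_pos: [0.628, -0.3103, 0.172]
tool_rot: [0.988, 0.155, -0.003, 0.0]
contact_force: [-0.2, -0.4, 0.4]
gripper_width: -0.0004
top yellow 0.88 [254.7 211.8] [0.0828 0.0298] 0.088 phi 19.82858640041319
top white 0.77 [211.6 253.4] [0.0013 0.0928] 0.093 phi 17.192750441918093
top green 0.75 [244.7 307.3] [-0.0828  0.0226] 0.086 phi 20.71865450174991
top red 0.61 [254.4 212.9] [0.0808 0.0301] 0.086 phi 164.4399433081265
top red 0.6 [305.4 290.6] [-0.0434 -0.0746] 0.086 phi 23.791572304653357
top steel 0.81 [306.8 235.2] [ 0.0515 -0.0654] 0.083 phi 20.23352152817347
top steel 0.44 [240.4 306.1] [-0.0817  0.0301] 0.087 phi 231.800474810686
scene yellow 0.9 [389.7 245.4] [0.0726 0.0302] 0.079 phi 22.558317157398537
scene white 0.83 [404.1 211.6] [-0.0137  0.0841] 0.085 phi 27.23474251772221
scene green 0.73 [372.1 191.6] [-0.0851  0.0336] 0.091 phi 14.430160445933979
scene red 0.64 [324.7 208.8] [-0.0505 -0.0759] 0.091 phi 20.35795319014113
scene steel 0.91 [343.1 242.5] [ 0.0493 -0.0575] 0.076 phi 22.602226975842086
16.9 [ 0.62876249 -0.30721865  0.17366228] [0.12261615 0.10378103 0.12734949]
```

View pics/m5t.png

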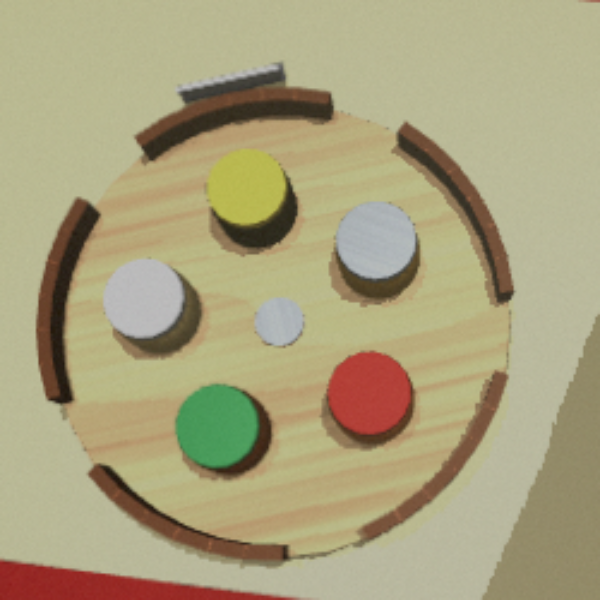

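View pics/m5s.png

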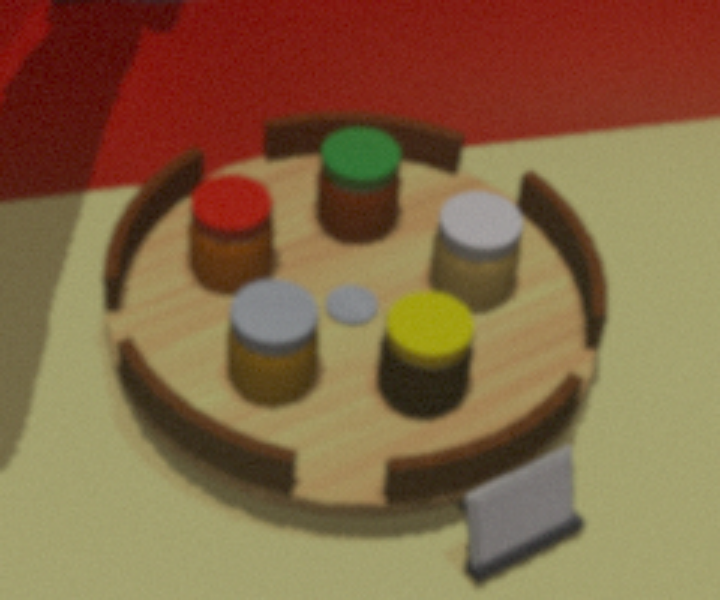

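Run:
```python
from fit import *
f,g=np.load("/tmp/m5.npy",allow_pickle=True)
fit(f,dict(y=(247,188),w=(144,299),g=(218,426),r=(370,392),s=(376,240)),2.4,[150,130],"pics/ov5.png",[(179,89),(284,66)])
overlay(g,np.array([.567,.048]),np.radians(19.2),np.radians(19.5),"pics/ov5s.png",(250,130,490,330),3)
```

```text
[0.56559765 0.04779348 0.35744824] 20.480275643151955 [-0.4 -2.3 -0.3 -0.6  1.1  0.2 -0.8 -0.8  0.3  3.4]
card 18.882617708468285 0.1887657546278389 0.08088625362076662 19.453770212317274
yellow 19.171634975468407 0.08686488976823734
```

View pics/ov5.png

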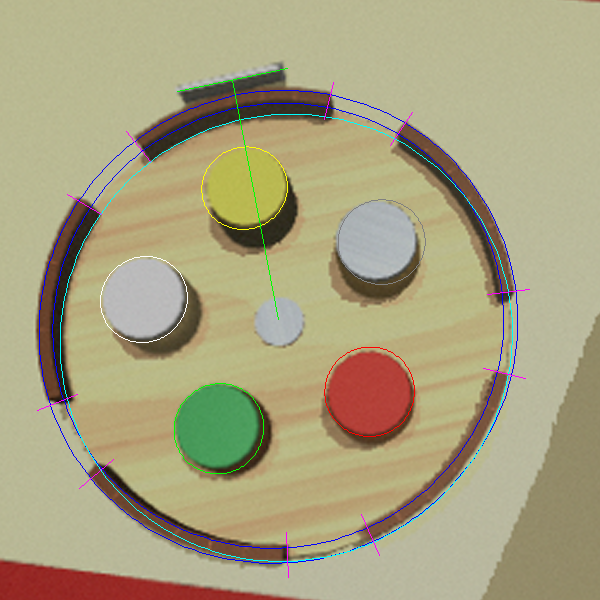

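View pics/ov5s.png

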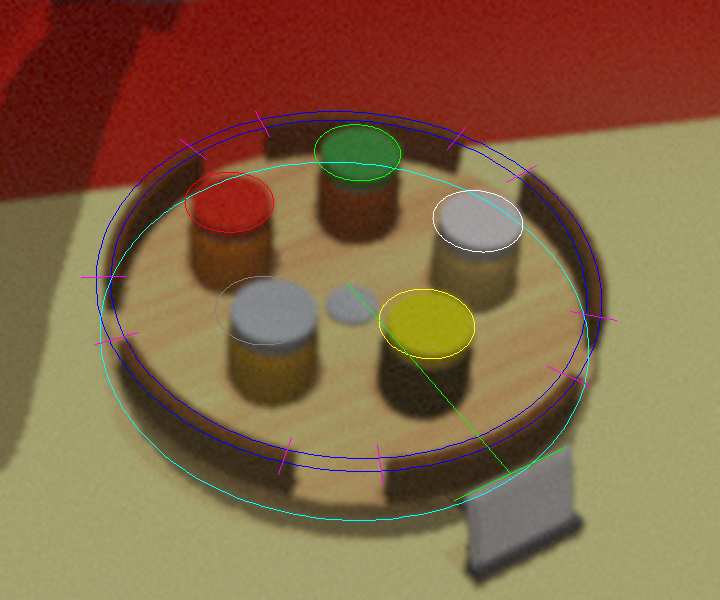

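The yellow jar measures about 19.2°, and the card 18.9–19.5°. The jars have kept their places on the tray, with the same residuals as at the start, and the arm is clear and at rest. Handing in.

Run:
```python
from station import robot
s=robot.get_state(); print(s["time_s"],s["qd"].round(3)); print(robot.close_job())
```

```text
16.9 [ 0.001  0.005  0.002 -0.004 -0.001  0.001  0.001]
the job is handed in; nothing more can be done
None
```

I turned the carousel about 115° clockwise and handed the job in at 16.9 s. The yellow-lid jar now stands behind the price card. I made two slow pushes with the shut fingertips in rim openings, with the force at about 1.5 N or less at every reading. Then I backed off, rose and drew the arm clear.

**Alignment:** In the last top view the yellow jar is at about 19.2°. The tray is at about 20°, and the card at 18.9° to 19.5°. The agreement is within roughly 1°.

**Jars:** All five are standing. The fit misses the steel jar by the same few millimetres as at the start, so it has not shifted on the tray.

**Checks that disagreed:**
- The network's card point gave about 20.5°, 1 to 1.5° more than the card's edges did.
- The network's jar points from the scene camera scattered by several degrees. With the model drawn over that picture, everything sat a few millimetres off, but the jar and card stayed aligned to within a few millimetres.

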